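Pack the spice rack and close up its end stop

ROBOT

A 6-joint arm with a two-finger parallel gripper is mounted at the origin on a cart in front of the work surface, level with it; the furniture and walls round the work are solid. World frame = base frame: x ahead of the robot, y to its left, z up, the work surface at z = 0. Lengths are in m, angles in degrees, forces in N, time in s.
With the tool pointing down it reaches from about 0.35 to 0.875 m from the base axis. Payload 4.2 kg.
Tool frame: the origin (TCP) lies between the finger pads; the fingertips stand 19 mm ahead of it and the grasp point (between the pads) is the TCP; z points along the fingers, y is the line along which they close (so a half turn about z gives the same grasp; the last joint's range is limited). The gripper opens to 87 mm and grips with 3 to 60 N. Pads are 19 mm wide; open, the fingers measure 117 mm over their backs; the gripper's body (75 mm by 190 mm) begins 51 mm behind the grasp point.
Start: joints at [89.989, 22.042, 0.453, 0, -68.411, -14.817], TCP at [0.16, 0.604, 0.242] pointing down, gripper open.
Joint ranges: [-179.83, 179.83], [-69.29, 118.12], [-61.27, 80.66], [-181.25, 117.63], [-171.15, -9.14], [-177.46, 177.46]. Speed limits (degrees/s): [159.86, 159.86, 180, 180, 180, 180].

INTERFACE

Orientations are given as a 3x3 rotation matrix whose columns are the frame's x, y, z axes.
In Python, from station import r gives the robot as it stands.
- The arm moves only by the tool drive_tool, never from a script. Its argument "steps" is one flat list of numbers, 7 for each row, row after row: the turn, a rotation vector about the tool's x, y, z in rad, then the shift along the tool's x, y, z in m, then the opening, from 0 (shut) to 1 (fully open). A call has 1 to 10 rows; each row shifts and turns the commanded pose from where the row before left it, along the tool's axes as they then stand; what a row does not reach is not made up. A row lasts 1/12 s, in which the tool goes at most 41.7 mm and 7.16 degrees, less where a joint would pass 70% of its speed; a pose out of reach is approached as far as the arm can. A call is refused whole if a number of a shift passes 0.0417 or a number of a turn 0.125, either way. A call with a gripper value outside its range is refused whole. The fingers move at their own pace and stop on an object; the grip force is fixed at half the most. Time passes only in rows, so rows that do not move let the fingers close. It gives the time, the measured TCP pose, the force, the opening and the grip force at its end, in the units of the state.
- r.sense(): the state, without advancing time (a new reading comes with each control period).
- r.capture(name): name is "scene" or "top" or "wrist"; returns the picture (480x640x3 uint8, blue, green, red); there is no depth.
- r.camera_params(name): a dict with "camera_matrix" (3x3 intrinsics, pixels), "extrinsics" (4x4, takes a point from world to camera coordinates). Camera axes: x right, y down, z forward; pixel columns grow to the right and rows downward; lengths in m; the calibration is good to about 2 mm. A picture is of the moment at which its call begins: read the wrist's pose just before it. camera_params takes no time and is no camera call; for the wrist camera it gives the pose at the moment of the call.
- r.finish_job(): hands the job in; it is judged then, once.
The state is a dict: "time_s": time; "joints": joint angles; "joint_velocities": joint speeds; "effort": joint torques, N m; "tcp_pos": TCP position; "ee_rot": TCP orientation; "wrist_force": force on the tool from outside, world axes, zero at the start; "moment": the same for the moment, N m; "gripper_width": opening from 0.0 (shut) to 1.0 (fully open); "gripper_force": force on a finger pad.
Only numpy, scipy, OpenCV 4.12 (cv2) and the standard library are available. Lean on these libraries where they do the work, as an engineer would, in place of code of your own. Each camera call takes 0.05 s, during which the arm holds its last target. There are 200 camera calls.

TASK

Stand the slim spice jar with the red cap and the black label upright in the spice rack, in the gap between the pale-labelled jar already there and the white sliding end stop. Then push the stop along until the two jars are packed snug against the rack's wooden end wall, and let go.

Things in the scene. Friction and masses are not known exactly. Their poses are not given: they have to be found in the camera images.
- rack: Fixed spice rack, 84 x 240 mm. Origin: centre of its underside; y runs along the jar row toward the wooden end wall, z up. Jars stand on its floor, 8 mm above the origin. Inner face of the wall (80 mm high) at y = +110 mm. Steel rails along both sides (centred x = +-33 mm, tops at z = 37 mm) leave a 60 mm wide channel. The sliding stop is at the -y end.
- stop (a joint): White sliding end stop: plate 54 mm wide, top z = 88 mm. Value (m) 0 to 0.12 grows toward the end wall; starts 0 to 0.03. In the rack frame its flat front face is at y = -55 mm + value; behind it, centred at x = 0, y = -91 mm + value, stands its black grip post, 22 (x) x 16 (y) mm, top z = 102 mm, free at both x sides. Friction 1.5 N plus light damping; stays where left.
- black_jar: Slim glass spice jar with red screw cap and BLACK label, standing on the worktop among other jars. 41 mm diameter, 105 mm high; the cap takes the top 20 mm and is as wide as the jar. 0.08 to 0.15 kg. Origin: centre of its underside, z up along the jar. To be packed.
- pale_jar: The same kind of slim jar with red cap but a PALE label, standing loose in the rack near the end wall. 41 mm diameter, 105 mm high. Origin: centre of its underside, z up along the jar. It stays in the rack, next to the end wall.
Things that resemble listed ones, but are neither listed nor needed, are in the scene too. Leave any orange look-alike of the pale_jar alone.

How it is judged:
By the outcome, as a careful person would: the job done as asked, in the order asked, and still so for the second after the job is handed in, with the robot touching nothing.
It also fails if it takes over 56 s, if anything falls off the work surface, if the arm or the gripper's body presses on something with over 40 N, if the wrist force passes 120 N, or if a joint passes its speed limit or range.

## Working session

There is one attempt and no reset: what is moved stays moved. The work goes in short steps, Python scripts to look and compute and a tool call to move; the robot and the scene stay as the last step left them, time stands still between calls to the robot, and variables do not carry over. Pictures are saved under pics/ and viewed, at most 10 in all, crops included, and the job is handed in when it is done.

Besides the shell and the picture viewer there is one more tool, called after "Call:" by a JSON object that holds its "op" and its "data". drive_tool: Moves the arm, as the interface text tells. Its arguments: {"type":"object","properties":{"steps":{"type":"array"}},"required":["steps"]}

```bash
mkdir -p pics; cat > h.py <<'E'
import numpy as np, cv2
from station import r
def ray(name,u,v,z,P=None):
    P=P or r.camera_params(name); K=np.array(P["camera_matrix"]);T=np.array(P["extrinsics"])
    R,t=T[:3,:3],T[:3,3]; c=-R.T@t; d=R.T@np.linalg.inv(K)@[u,v,1]
    return c+d*(z-c[2])/d[2]
def proj(name,p):
    P=r.camera_params(name); K=np.array(P["camera_matrix"]);T=np.array(P["extrinsics"])
    q=K@(T[:3,:3]@np.array(p)+T[:3,3]); return q[:2]/q[2]
E
python3 - <<'E'
from h import *
for n in("scene","top"): cv2.imwrite(f"pics/{n}0.png",r.capture(n))
for n in("scene","top"):
    T=np.array(r.camera_params(n)["extrinsics"]);print(n,-T[:3,:3].T@T[:3,3])
s=r.sense();print(s["tcp_pos"],s["ee_rot"],s["time_s"])
E
```

```text
scene [-0.21780769 -0.5276716   0.51845543]
top [0.25763942 0.00497117 1.22562261]
[0.15980091 0.60371443 0.24059879] [[ 9.66647756e-01 -2.56109226e-01 -4.23636536e-04]
 [-2.56109568e-01 -9.66645985e-01 -1.85165005e-03]
 [ 6.47181036e-05  1.89839074e-03 -9.99998196e-01]] 0.1
```

View pics/scene0.png

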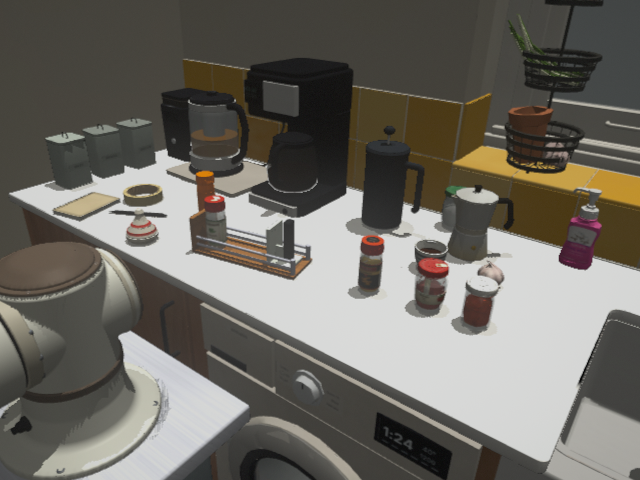

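View pics/top0.png

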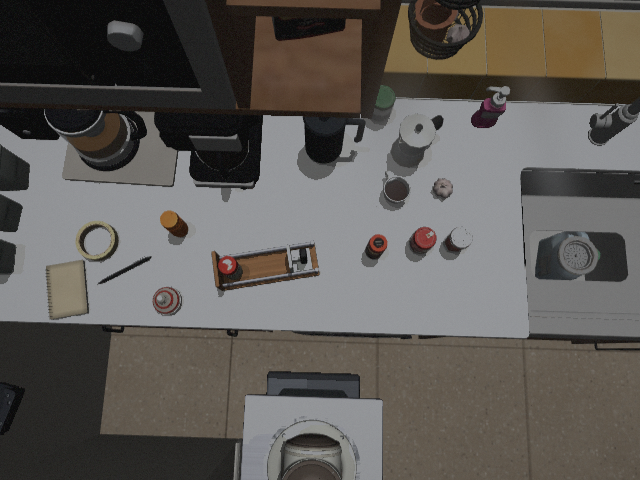

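```bash
python3 - <<'E'
from h import *
s=cv2.imread("pics/scene0.png");t=cv2.imread("pics/top0.png")
a=cv2.resize(s[225:335,345:505],(800,550),interpolation=cv2.INTER_CUBIC)
b=cv2.resize(t[225:305,200:400],(800,320),interpolation=cv2.INTER_CUBIC)
c=cv2.resize(s[185:285,180:320],(800,571),interpolation=cv2.INTER_CUBIC)
cv2.imwrite("pics/a.png",cv2.resize(a,(400,275)));cv2.imwrite("pics/b.png",b)
out=np.zeros((600,800,3),np.uint8);out[:275,:400]=cv2.resize(a,(400,275));out[:275,400:]=cv2.resize(c,(400,275));out[280:]=b
cv2.imwrite("pics/c.png",out)
print(proj("top",[.16,.6,.24]),proj("top",[0,0,0]))
print("jar top",ray("top",377,241,.105),"pale",ray("top",228.5,265,.113))
E
```

```text
[ -8.09910017 392.63006015] [311.49232191 466.63011559]
jar top [ 0.50140644 -0.13145499  0.105     ] pale [0.43463457 0.19794498 0.113     ]
```

View pics/c.png

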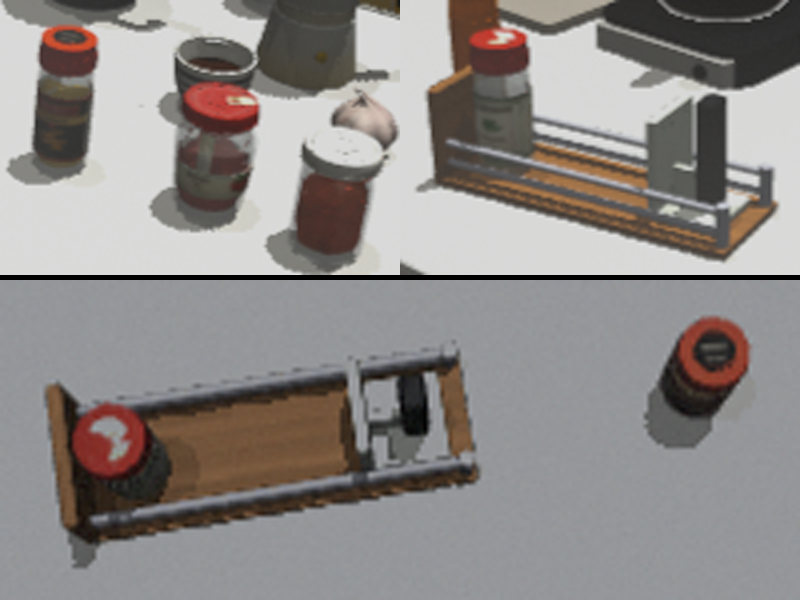

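```bash
python3 - <<'E'
from h import *
f=lambda x,y,z:ray("top",200+x/4,225+(y-280)/4,z)
pts=dict(ul=(80,408,.037),ur=(458,350,.037),ll=(90,525,.037),lr=(470,465,.037),plateU=(353,362,.088),plateL=(366,465,.088),post=(410,392,.102),jar=(714,352,.105),pale=(112,441,.113),wallU=(52,385,.08),wallL=(70,520,.08))
q={k:f(*v) for k,v in pts.items()}
for k,v in q.items(): print(k,v.round(4))
for a,b in(("ur","ul"),("lr","ll")):
    d=(q[a]-q[b]);d=q[b]-q[a];print(np.degrees(np.arctan2(d[1],d[0])),np.linalg.norm(d))
print(np.linalg.norm(q["ul"]-q["ll"]))
E
```

```text
ul [0.4653 0.2326 0.037 ]
ur [0.5077 0.0095 0.037 ]
ll [0.3959 0.2218 0.037 ]
lr [4.386e-01 2.000e-04 3.700e-02]
plateU [0.488 0.069 0.088]
plateL [0.4289 0.0591 0.088 ]
post [0.469  0.0354 0.102 ]
jar [ 0.4969 -0.1349  0.105 ]
pale [0.434 0.199 0.113]
wallU [0.4706 0.2413 0.08  ]
wallL [0.3934 0.2255 0.08  ]
100.76785529608239 0.2270957095496824
100.9095437452013 0.22567322764142903
0.07019393997103186
```

Candidates (scene px): the slim red-cap, dark-label jar (371,265), the wide red-lid jar (431,285), the silver-lid jar (478,303), the pale jar in the rack (214,218) and the orange one (205,190). The close crop confirms (371,265) as the black-labelled slim jar, at top-view px (378,243), about (0.497, -0.135). The rack's yaw is about +10.8° and its centre is about (0.452, 0.116).

Call:
{"op": "drive_tool", "data": {"steps": [0, 0, 0.125, 0, 0, 0, 1, 0, 0, 0.125, 0, 0, 0, 1, 0, 0, 0.125, 0, 0, 0, 1, 0, 0, 0.125, 0, 0, 0, 1, 0, 0, 0.125, 0, 0, 0, 1, 0, 0, 0.125, 0, 0, 0, 1, 0, 0, 0.125, 0, 0, 0, 1, 0, 0, 0.125, 0, 0, 0, 1, 0, 0, 0.125, 0, 0, 0, 1]}}

```text
time_s: 0.85
tcp_pos: [0.1598, 0.6039, 0.2409]
ee_rot: [[0.18, -0.984, -0.0], [-0.984, -0.18, -0.001], [0.001, 0.001, -1.0]]
wrist_force: [-0.3, 0.5, -0.3]
gripper_width: 0.996
gripper_force: 0.0
```

Call:
{"op": "drive_tool", "data": {"steps": [0, 0, 0, 0.039, -0.0097, 0, 1, 0, 0, 0, 0.039, -0.0097, 0, 1, 0, 0, 0, 0.039, -0.0097, 0, 1, 0, 0, 0, 0.039, -0.0097, 0, 1, 0, 0, 0, 0.039, -0.0097, 0, 1, 0, 0, 0, 0.039, -0.0097, 0, 1, 0, 0, 0, 0.039, -0.0097, 0, 1, 0, 0, 0, 0.039, -0.0097, 0, 1, 0, 0, 0, 0.039, -0.0097, 0, 1, 0, 0, 0, 0.039, -0.0097, 0, 1]}}

```text
time_s: 1.68
tcp_pos: [0.3278, 0.2369, 0.2415]
ee_rot: [[0.187, -0.982, -0.0], [-0.982, -0.187, 0.0], [-0.0, 0.0, -1.0]]
wrist_force: [1.0, 0.4, -0.1]
gripper_width: 0.998
gripper_force: 0.0
```

Call:
{"op": "drive_tool", "data": {"steps": [0, 0, 0, 0.032, -0.0255, 0, 1, 0, 0, 0, 0.032, -0.0255, 0, 1, 0, 0, 0, 0.032, -0.0255, 0, 1, 0, 0, 0, 0.032, -0.0255, 0, 1, 0, 0, 0, 0, 0, 0, 1, 0, 0, 0, 0, 0, 0, 1]}}

```text
time_s: 2.18
tcp_pos: [0.4525, 0.1303, 0.2407]
ee_rot: [[0.181, -0.984, -0.002], [-0.984, -0.181, -0.001], [0.001, 0.002, -1.0]]
wrist_force: [-0.8, -0.1, -0.1]
gripper_width: 1.003
gripper_force: 0.0
```

```bash
python3 - <<'E'
from h import *
import pickle
pickle.dump(r.camera_params("wrist"),open("w1.pkl","wb"));cv2.imwrite("pics/w1.png",r.capture("wrist"))
T=np.array(r.camera_params("wrist")["extrinsics"]);print(-T[:3,:3].T@T[:3,3],r.sense()["tcp_pos"])
E
```

```text
[0.46400901 0.0632211  0.38370768] [0.45166058 0.13132526 0.24081612]
```

View pics/w1.png

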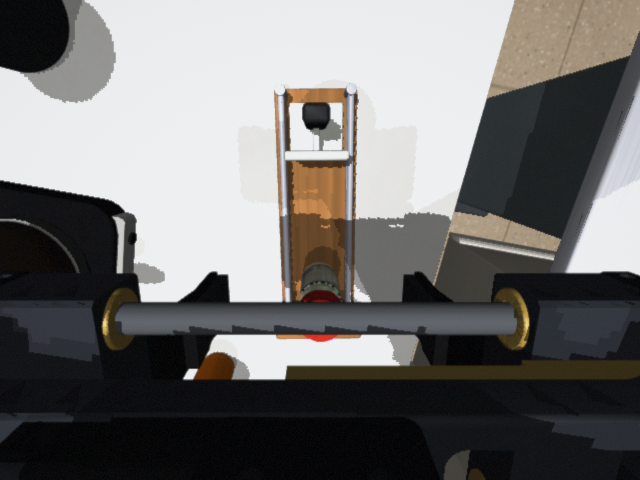

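```bash
python3 - <<'E'
from h import *
import pickle
P=pickle.load(open("w1.pkl","rb"))
for n,u,v,z in(("railL far",280,93,.037),("railR far",352,92,.037),("railL near",288,285,.037),("railR near",348,285,.037),("plateL",285,152,.088),("plateR",349,152,.088),("plate frontedge",317,160,.088),("postTop far",317,102,.102),("postTop near",317,115,.102),("postlow",317,129,.102)):
    print(n,ray("",u,v,z,P).round(4))
E
```

```text
railL far [0.5055 0.0186 0.037 ]
railR far [0.44   0.0057 0.037 ]
railL near [0.4676 0.2056 0.037 ]
railR near [0.4045 0.194  0.037 ]
plateL [0.4885 0.069  0.088 ]
plateR [0.4365 0.0595 0.088 ]
plate frontedge [0.4613 0.0705 0.088 ]
postTop far [0.4693 0.028  0.102 ]
postTop near [0.4676 0.0371 0.102 ]
postlow [0.4657 0.0472 0.102 ]
```

Call:
{"op": "drive_tool", "data": {"steps": [0, 0, 0, 0.039, 0.0, 0, 1, 0, 0, 0, 0.039, 0, 0, 1, 0, 0, 0, 0.039, 0, 0, 1, 0, 0, 0, 0.039, 0.0, 0, 1, 0, 0, 0, 0.039, 0, 0, 1, 0, 0, 0, 0.039, 0, 0, 1, 0, 0, 0, 0, 0, 0, 1, 0, 0, 0, 0, 0, 0, 1]}}

```text
time_s: 2.9
tcp_pos: [0.4948, -0.098, 0.2413]
ee_rot: [[0.184, -0.983, -0.001], [-0.983, -0.184, 0.0], [-0.0, 0.001, -1.0]]
wrist_force: [-0.8, 0.7, 0.5]
gripper_width: 0.998
gripper_force: 0.0
```

```bash
python3 - <<'E'
from h import *
import pickle
pickle.dump(r.camera_params("wrist"),open("w2.pkl","wb"));cv2.imwrite("pics/w2.png",r.capture("wrist"))
print(r.sense()["tcp_pos"],proj("wrist",[.4969,-.1349,.105]))
E
```

```text
[ 0.4947541  -0.09695864  0.24135982] [320.86011932 189.56259684]
```

View pics/w2.png

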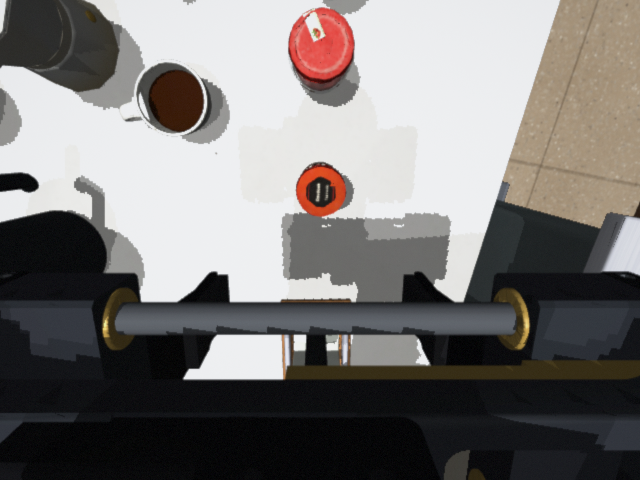

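The cap sits at (321,190) in the wrist view, matching the projected (0.497, -0.135). I'll descend and grip.

Call:
{"op": "drive_tool", "data": {"steps": [0, 0, 0, 0.0377, 0.005, 0, 1, 0, 0, 0, 0, 0, 0, 1, 0, 0, 0, 0, 0, 0.04, 1, 0, 0, 0, 0, 0, 0.04, 1, 0, 0, 0, 0, 0, 0.04, 1, 0, 0, 0, 0, 0, 0.03, 1, 0, 0, 0, 0, 0, 0.019, 1, 0, 0, 0, 0, 0, 0, 1]}}

```text
time_s: 3.62
tcp_pos: [0.4941, -0.1335, 0.0687]
ee_rot: [[0.188, -0.982, -0.01], [-0.982, -0.188, 0.0], [-0.002, 0.009, -1.0]]
wrist_force: [-1.0, -0.3, -0.3]
gripper_width: 0.998
gripper_force: 0.0
```

Call:
{"op": "drive_tool", "data": {"steps": [0, 0, 0, 0, 0, 0, 0, 0, 0, 0, 0, 0, 0, 0, 0, 0, 0, 0, 0, 0, 0, 0, 0, 0, 0, 0, 0, 0, 0, 0, 0, 0, 0, 0, 0, 0, 0, 0, 0, 0, 0, 0, 0, 0, 0, 0, 0, 0, 0, 0, 0, 0, 0, 0, 0, 0]}}

```text
time_s: 4.28
tcp_pos: [0.4974, -0.1358, 0.0728]
ee_rot: [[0.186, -0.983, 0.001], [-0.983, -0.186, 0.0], [0.0, -0.0, -1.0]]
wrist_force: [-0.2, 1.4, 0.2]
gripper_width: 0.48
gripper_force: 0.0
```

Call:
{"op": "drive_tool", "data": {"steps": [0, 0, 0, 0, 0, 0, 0, 0, 0, 0, 0, 0, 0, 0, 0, 0, 0, 0, 0, 0, 0, 0, 0, 0, 0, 0, 0, 0]}}

```text
time_s: 4.62
tcp_pos: [0.4975, -0.1358, 0.0728]
ee_rot: [[0.186, -0.983, 0.0], [-0.983, -0.186, -0.0], [0.0, -0.0, -1.0]]
wrist_force: [-1.3, 0.5, 2.4]
gripper_width: 0.465
gripper_force: 30.0
```

Call:
{"op": "drive_tool", "data": {"steps": [0, 0, 0, 0, 0, -0.02, 0, 0, 0, 0, 0, 0, -0.03, 0, 0, 0, 0, 0, 0, -0.03, 0, 0, 0, 0, 0, 0, -0.03, 0, 0, 0, 0, 0, 0, -0.02, 0, 0, 0, 0, 0, 0, 0, 0, 0, 0, 0, 0, 0, 0, 0]}}

```text
time_s: 5.2
tcp_pos: [0.4975, -0.1355, 0.2031]
ee_rot: [[0.186, -0.983, 0.002], [-0.983, -0.186, 0.001], [-0.0, -0.002, -1.0]]
wrist_force: [-1.1, -0.6, -1.1]
gripper_width: 0.468
gripper_force: 30.0
```

Call:
{"op": "drive_tool", "data": {"steps": [0, 0, 0, -0.0288, -0.0002, 0, 0, 0, 0, 0, -0.0288, -0.0002, 0, 0, 0, 0, 0, -0.0288, -0.0002, 0, 0, 0, 0, 0, -0.0288, -0.0002, 0, 0, 0, 0, 0, -0.0288, -0.0002, 0, 0, 0, 0, 0, -0.0288, -0.0002, 0, 0, 0, 0, 0, -0.0288, -0.0002, 0, 0, 0, 0, 0, -0.0288, -0.0002, 0, 0, 0, 0, 0, -0.0288, -0.0002, 0, 0, 0, 0, 0, -0.0288, -0.0002, 0, 0]}}

```text
time_s: 6.03
tcp_pos: [0.4441, 0.1484, 0.2005]
ee_rot: [[0.186, -0.983, -0.004], [-0.983, -0.186, -0.002], [0.001, 0.004, -1.0]]
wrist_force: [0.6, -0.0, -0.9]
gripper_width: 0.464
gripper_force: 30.0
```

Call:
{"op": "drive_tool", "data": {"steps": [0, 0, 0, 0, 0, 0, 0, 0, 0, 0, 0, 0, 0, 0, 0, 0, 0, 0, 0, 0, 0]}}

```text
time_s: 6.28
tcp_pos: [0.4449, 0.1471, 0.201]
ee_rot: [[0.186, -0.983, -0.003], [-0.983, -0.186, -0.002], [0.001, 0.003, -1.0]]
wrist_force: [-0.2, -0.2, -1.7]
gripper_width: 0.467
gripper_force: 30.0
```

```bash
python3 - <<'E'
from h import *
a=r.capture("top");b=r.capture("scene")
o=np.zeros((600,800,3),np.uint8)
o[:300]=cv2.resize(a[225:300,200:400],(800,300),interpolation=cv2.INTER_CUBIC)
o[300:,:500]=cv2.resize(b[170:290,160:360],(500,300),interpolation=cv2.INTER_CUBIC)
cv2.imwrite("pics/p1.png",o);print(r.sense()["tcp_pos"],r.sense()["wrist_force"])
E
```

```text
[0.44540356 0.14664198 0.201662  ] [ 0.36568847 -0.00788157 -0.68243463]
```

View pics/p1.png

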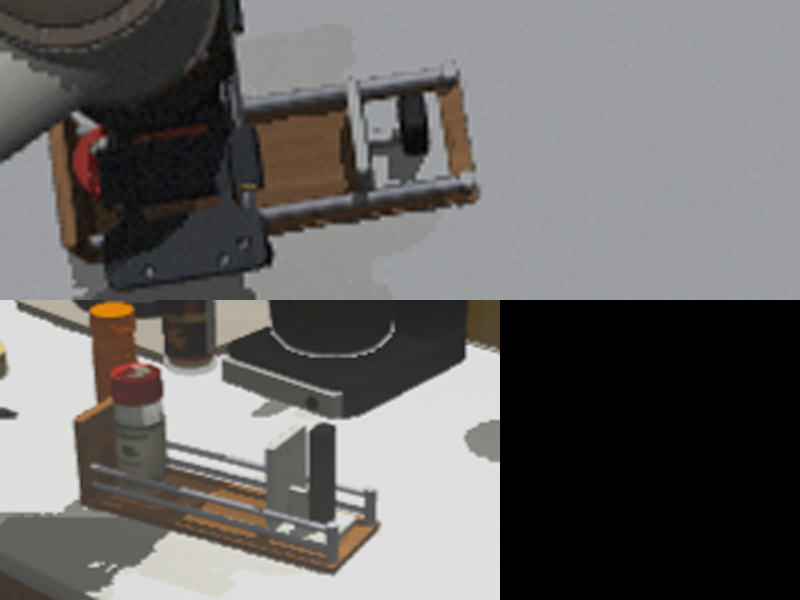

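The jar is held above the rack between the pale jar and the plate, with its bottom at about scene (236,192). I'll lower it.

Call:
{"op": "drive_tool", "data": {"steps": [0, 0, 0, 0, 0, 0.025, 0, 0, 0, 0, 0, 0, 0.03, 0, 0, 0, 0, 0, 0, 0.03, 0, 0, 0, 0, 0, 0, 0.018, 0, 0, 0, 0, 0, 0, 0.01, 0, 0, 0, 0, 0, 0, 0.004, 0, 0, 0, 0, 0, 0, 0, 0, 0, 0, 0, 0, 0, 0, 0, 0, 0, 0, 0, 0, 0, 0]}}

```text
time_s: 7.13
tcp_pos: [0.4465, 0.1478, 0.0865]
ee_rot: [[0.185, -0.983, 0.002], [-0.983, -0.185, 0.001], [-0.001, -0.002, -1.0]]
wrist_force: [-0.1, 1.4, -1.4]
gripper_width: 0.465
gripper_force: 30.0
```

Call:
{"op": "drive_tool", "data": {"steps": [0, 0, 0, 0, 0, 0.002, 0, 0, 0, 0, 0, 0, 0.002, 0, 0, 0, 0, 0, 0, 0.001, 0, 0, 0, 0, 0, 0, 0.001, 0, 0, 0, 0, 0, 0, 0, 0, 0, 0, 0, 0, 0, 0, 0]}}

```text
time_s: 7.63
tcp_pos: [0.446, 0.1479, 0.0807]
ee_rot: [[0.187, -0.982, 0.001], [-0.982, -0.187, 0.0], [-0.0, -0.001, -1.0]]
wrist_force: [-1.8, 0.5, 7.1]
gripper_width: 0.464
gripper_force: 30.0
```

Call:
{"op": "drive_tool", "data": {"steps": [0, 0, 0, 0, 0, 0, 0.65, 0, 0, 0, 0, 0, 0, 0.65, 0, 0, 0, 0, 0, 0, 0.8, 0, 0, 0, 0, 0, 0, 1, 0, 0, 0, 0, 0, 0, 1, 0, 0, 0, 0, 0, 0, 1, 0, 0, 0, 0, 0, 0, 1]}}

```text
time_s: 8.22
tcp_pos: [0.4457, 0.1476, 0.0794]
ee_rot: [[0.186, -0.983, -0.0], [-0.983, -0.186, -0.0], [0.0, 0.0, -1.0]]
wrist_force: [-0.5, 0.1, -0.2]
gripper_width: 0.912
gripper_force: 0.0
```

Call:
{"op": "drive_tool", "data": {"steps": [0, 0, 0, 0, 0, -0.02, 1, 0, 0, 0, 0, 0, -0.03, 1, 0, 0, 0, 0, 0, -0.03, 1, 0, 0, 0, 0, 0, -0.03, 1, 0, 0, 0, 0, 0, 0, 1]}}

```text
time_s: 8.63
tcp_pos: [0.449, 0.1494, 0.1956]
ee_rot: [[0.187, -0.982, 0.011], [-0.982, -0.187, 0.006], [-0.004, -0.012, -1.0]]
wrist_force: [0.7, 0.1, -0.3]
gripper_width: 0.997
gripper_force: 0.0
```

Call:
{"op": "drive_tool", "data": {"steps": [0, 0, 0, 0.0287, 0, 0, 1, 0, 0, 0, 0.0287, 0, 0, 1, 0, 0, 0, 0.0287, 0, 0, 1, 0, 0, 0, 0.0287, 0, 0, 1, 0, 0, 0, 0, 0, 0, 1, 0, 0, 0, 0, 0, 0, 1, 0, 0, 0, 0, 0, 0, 1]}}

```text
time_s: 9.22
tcp_pos: [0.4671, 0.0348, 0.1894]
ee_rot: [[0.185, -0.983, -0.0], [-0.983, -0.185, 0.0], [-0.0, 0.0, -1.0]]
wrist_force: [0.4, -0.0, 0.3]
gripper_width: 1.001
gripper_force: 0.0
```

```bash
python3 - <<'E'
from h import *
a=r.capture("top");b=r.capture("scene")
o=np.zeros((600,800,3),np.uint8)
o[:300]=cv2.resize(a[225:300,200:400],(800,300),interpolation=cv2.INTER_CUBIC)
o[300:,:500]=cv2.resize(b[170:290,160:360],(500,300),interpolation=cv2.INTER_CUBIC)
cv2.imwrite("pics/p2.png",o);print(r.sense()["tcp_pos"])
E
```

```text
[0.46707423 0.03549073 0.18946793]
```

View pics/p2.png

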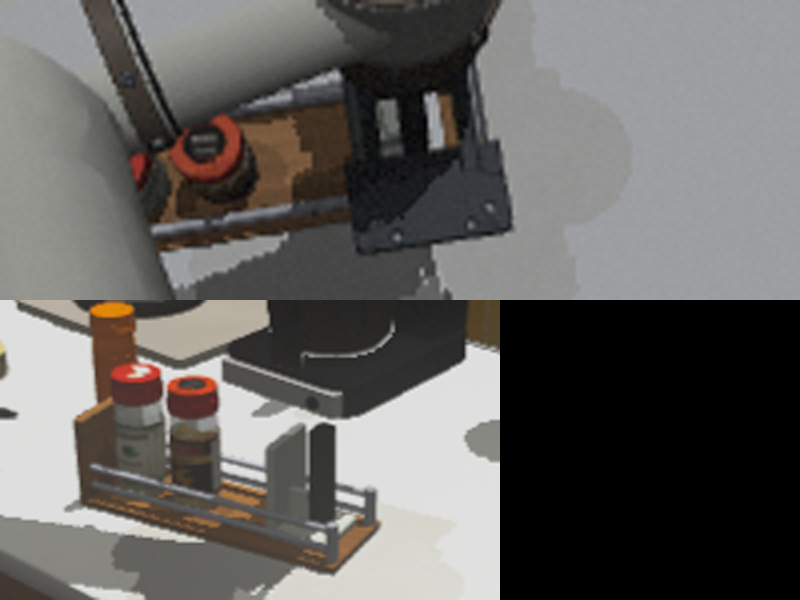

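The black jar stands upright in the gap, at scene crop (193,435). The stop hasn't moved. Next I'll grip its post.

Call:
{"op": "drive_tool", "data": {"steps": [0, 0, 0, 0, 0, 0.025, 1, 0, 0, 0, 0, 0, 0.03, 1, 0, 0, 0, 0, 0, 0.03, 1, 0, 0, 0, 0, 0, 0.015, 1, 0, 0, 0, 0, 0, 0, 1, 0, 0, 0, 0, 0, 0, 0, 0, 0, 0, 0, 0, 0, 0, 0, 0, 0, 0, 0, 0, 0, 0, 0, 0, 0, 0, 0, 0, 0, 0, 0, 0, 0, 0, 0]}}

```text
time_s: 10.15
tcp_pos: [0.4677, 0.0352, 0.0906]
ee_rot: [[0.186, -0.983, 0.002], [-0.983, -0.186, 0.001], [-0.001, -0.002, -1.0]]
wrist_force: [-1.2, 0.9, 0.8]
gripper_width: 0.703
gripper_force: 0.0
```

Call:
{"op": "drive_tool", "data": {"steps": [0, 0, 0, 0, 0, 0, 0, 0, 0, 0, 0, 0, 0, 0, 0, 0, 0, 0, 0, 0, 0, 0, 0, 0, 0, 0, 0, 0, 0, 0, 0, 0, 0, 0, 0, 0, 0, 0, 0, 0, 0, 0, 0, 0, 0, 0, 0, 0, 0]}}

```text
time_s: 10.73
tcp_pos: [0.4693, 0.0355, 0.0899]
ee_rot: [[0.187, -0.982, 0.005], [-0.982, -0.187, 0.001], [-0.0, -0.005, -1.0]]
wrist_force: [4.5, -0.2, -2.8]
gripper_width: 0.256
gripper_force: 30.0
```

Call:
{"op": "drive_tool", "data": {"steps": [0, 0, 0, -0.006, -0.001, 0, 0, 0, 0, 0, -0.008, -0.0005, 0, 0, 0, 0, 0, -0.008, 0, 0, 0, 0, 0, 0, -0.008, 0, 0, 0, 0, 0, 0, -0.007, 0, 0, 0, 0, 0, 0, -0.005, 0, 0, 0, 0, 0, 0, -0.004, 0, 0, 0, 0, 0, 0, -0.004, 0, 0, 0, 0, 0, 0, -0.004, 0, 0, 0, 0, 0, 0, 0, 0, 0, 0]}}

```text
time_s: 11.57
tcp_pos: [0.4588, 0.0892, 0.0898]
ee_rot: [[0.187, -0.982, 0.001], [-0.982, -0.187, 0.001], [-0.001, -0.001, -1.0]]
wrist_force: [1.7, 1.3, 2.3]
gripper_width: 0.25
gripper_force: 30.0
```

Call:
{"op": "drive_tool", "data": {"steps": [0, 0, 0, -0.002, 0, 0, 0, 0, 0, 0, -0.002, 0, 0, 0, 0, 0, 0, -0.002, 0, 0, 0, 0, 0, 0, -0.002, 0, 0, 0, 0, 0, 0, 0, 0, 0, 0]}}

```text
time_s: 11.98
tcp_pos: [0.4574, 0.0963, 0.0898]
ee_rot: [[0.186, -0.983, 0.001], [-0.983, -0.186, 0.0], [-0.0, -0.001, -1.0]]
wrist_force: [2.9, 0.4, 4.3]
gripper_width: 0.249
gripper_force: 30.0
```

Call:
{"op": "drive_tool", "data": {"steps": [0, 0, 0, -0.0015, 0, 0, 0, 0, 0, 0, -0.0015, 0, 0, 0, 0, 0, 0, -0.001, 0, 0, 0, 0, 0, 0, -0.001, 0, 0, 0, 0, 0, 0, 0, 0, 0, 0]}}

```text
time_s: 12.4
tcp_pos: [0.4564, 0.1012, 0.0898]
ee_rot: [[0.186, -0.983, 0.001], [-0.983, -0.186, 0.0], [-0.0, -0.001, -1.0]]
wrist_force: [3.3, -1.2, 6.2]
gripper_width: 0.246
gripper_force: 30.0
```

Call:
{"op": "drive_tool", "data": {"steps": [0, 0, 0, -0.001, 0, 0, 0, 0, 0, 0, -0.001, 0, 0, 0, 0, 0, 0, -0.001, 0, 0, 0, 0, 0, 0, 0, 0, 0, 0]}}

```text
time_s: 12.73
tcp_pos: [0.4559, 0.1042, 0.0898]
ee_rot: [[0.186, -0.983, 0.001], [-0.983, -0.186, 0.0], [-0.0, -0.001, -1.0]]
wrist_force: [3.9, -2.0, 5.7]
gripper_width: 0.249
gripper_force: 30.0
```

Call:
{"op": "drive_tool", "data": {"steps": [0, 0, 0, -0.001, 0, 0, 0, 0, 0, 0, -0.001, 0, 0, 0, 0, 0, 0, 0, 0, 0, 0]}}

```text
time_s: 12.98
tcp_pos: [0.4555, 0.1061, 0.0898]
ee_rot: [[0.186, -0.983, 0.001], [-0.983, -0.186, 0.0], [-0.0, -0.001, -1.0]]
wrist_force: [3.3, -1.0, 5.9]
gripper_width: 0.247
gripper_force: 30.0
```

Call:
{"op": "drive_tool", "data": {"steps": [0, 0, 0, -0.001, 0, 0, 0, 0, 0, 0, -0.001, 0, 0, 0, 0, 0, 0, 0, 0, 0, 0]}}

```text
time_s: 13.23
tcp_pos: [0.4551, 0.1081, 0.0898]
ee_rot: [[0.186, -0.983, 0.001], [-0.983, -0.186, 0.0], [-0.0, -0.001, -1.0]]
wrist_force: [3.9, -1.7, 5.5]
gripper_width: 0.249
gripper_force: 30.0
```

```bash
python3 - <<'E'
from h import *
a=r.capture("top");b=r.capture("scene")
o=np.zeros((600,800,3),np.uint8)
o[:240,:640]=cv2.resize(a[225:300,200:400],(640,240),interpolation=cv2.INTER_CUBIC)
o[240:]=cv2.resize(b[195:285,180:380],(800,360),interpolation=cv2.INTER_CUBIC)
cv2.imwrite("pics/p3.png",o);print(r.sense()["wrist_force"])
E
```

```text
[ 4.28124022 -1.79024417  4.19454695]
```

View pics/p3.png

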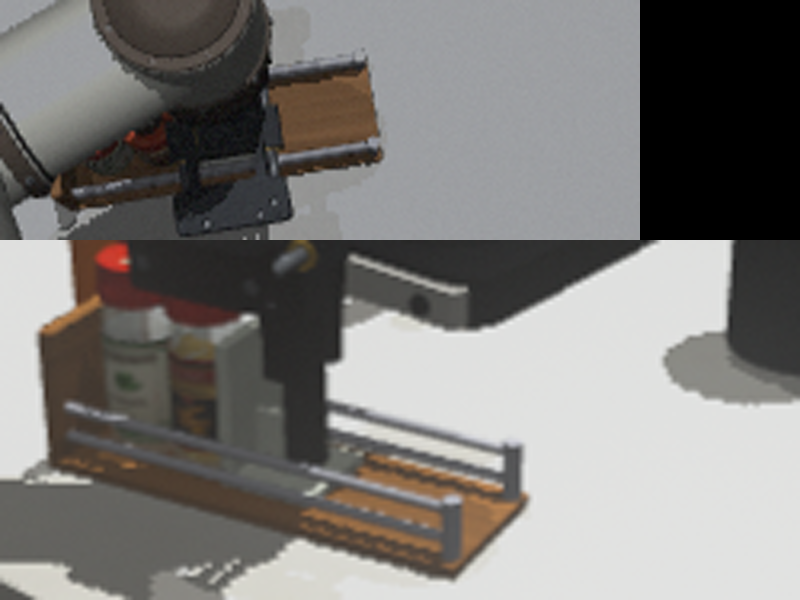

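Jars are almost together: pale at (135,360), black at (195,375), with the stop plate just behind. I'll continue until the force rises.

Call:
{"op": "drive_tool", "data": {"steps": [0, 0, 0, -0.001, 0, 0, 0, 0, 0, 0, -0.001, 0, 0, 0, 0, 0, 0, 0, 0, 0, 0]}}

```text
time_s: 13.58
tcp_pos: [0.4547, 0.11, 0.0898]
ee_rot: [[0.186, -0.983, 0.001], [-0.983, -0.186, 0.0], [0.0, -0.001, -1.0]]
wrist_force: [3.8, -1.6, 5.6]
gripper_width: 0.25
gripper_force: 30.0
```

Call:
{"op": "drive_tool", "data": {"steps": [0, 0, 0, -0.001, 0, 0, 0, 0, 0, 0, -0.001, 0, 0, 0, 0, 0, 0, 0, 0, 0, 0]}}

```text
time_s: 13.83
tcp_pos: [0.4543, 0.1119, 0.0898]
ee_rot: [[0.186, -0.983, 0.001], [-0.983, -0.186, 0.0], [0.0, -0.001, -1.0]]
wrist_force: [3.3, -2.7, 5.3]
gripper_width: 0.246
gripper_force: 30.0
```

Call:
{"op": "drive_tool", "data": {"steps": [0, 0, 0, -0.001, 0, 0, 0, 0, 0, 0, -0.001, 0, 0, 0, 0, 0, 0, 0, 0, 0, 0]}}

```text
time_s: 14.08
tcp_pos: [0.454, 0.1138, 0.0898]
ee_rot: [[0.186, -0.983, 0.001], [-0.983, -0.186, 0.0], [0.0, -0.001, -1.0]]
wrist_force: [3.5, -1.4, 5.5]
gripper_width: 0.249
gripper_force: 30.0
```

Call:
{"op": "drive_tool", "data": {"steps": [0, 0, 0, -0.001, 0, 0, 0, 0, 0, 0, 0, 0, 0, 0, 0, 0, 0, 0, 0, 0, 0]}}

```text
time_s: 14.33
tcp_pos: [0.4538, 0.1148, 0.0898]
ee_rot: [[0.186, -0.983, 0.001], [-0.983, -0.186, 0.0], [0.0, -0.001, -1.0]]
wrist_force: [5.2, -1.2, 4.8]
gripper_width: 0.25
gripper_force: 30.0
```

Call:
{"op": "drive_tool", "data": {"steps": [0, 0, 0, -0.001, 0, 0, 0, 0, 0, 0, 0, 0, 0, 0, 0, 0, 0, 0, 0, 0, 0]}}

```text
time_s: 14.58
tcp_pos: [0.4536, 0.1156, 0.0898]
ee_rot: [[0.186, -0.983, 0.0], [-0.983, -0.186, -0.0], [0.0, -0.0, -1.0]]
wrist_force: [4.3, -2.9, 5.1]
gripper_width: 0.246
gripper_force: 30.0
```

Call:
{"op": "drive_tool", "data": {"steps": [0, 0, 0, -0.001, 0, 0, 0, 0, 0, 0, 0, 0, 0, 0, 0, 0, 0, 0, 0, 0, 0]}}

```text
time_s: 14.83
tcp_pos: [0.4535, 0.1158, 0.0898]
ee_rot: [[0.186, -0.982, 0.0], [-0.982, -0.186, -0.001], [0.002, -0.0, -1.0]]
wrist_force: [6.6, -6.8, 5.4]
gripper_width: 0.248
gripper_force: 30.0
```

Call:
{"op": "drive_tool", "data": {"steps": [0, 0, 0, -0.001, 0, 0, 0, 0, 0, 0, 0, 0, 0, 0, 0, 0, 0, 0, 0, 0, 0]}}

```text
time_s: 15.08
tcp_pos: [0.4535, 0.116, 0.0898]
ee_rot: [[0.186, -0.982, 0.0], [-0.982, -0.186, -0.003], [0.003, 0.0, -1.0]]
wrist_force: [8.8, -10.6, 3.9]
gripper_width: 0.246
gripper_force: 30.0
```

Contact is firm: motion has stalled and the force has risen to about 11 N. I'll release and retreat.

Call:
{"op": "drive_tool", "data": {"steps": [0, 0, 0, 0, 0, 0, 1, 0, 0, 0, 0, 0, 0, 1, 0, 0, 0, 0, 0, 0, 1, 0, 0, 0, 0, 0, 0, 1, 0, 0, 0, 0, 0, 0, 1, 0, 0, 0, 0, 0, 0, 1, 0, 0, 0, 0, 0, 0, 1, 0, 0, 0, 0, 0, 0, 1]}}

```text
time_s: 15.75
tcp_pos: [0.4527, 0.1177, 0.0894]
ee_rot: [[0.186, -0.983, -0.001], [-0.983, -0.186, -0.0], [0.0, 0.001, -1.0]]
wrist_force: [0.1, -0.5, -0.2]
gripper_width: 0.771
gripper_force: 0.0
```

Call:
{"op": "drive_tool", "data": {"steps": [0, 0, 0, 0, 0, -0.02, 1, 0, 0, 0, 0, 0, -0.03, 1, 0, 0, 0, 0, 0, -0.04, 1, 0, 0, 0, 0, 0, -0.04, 1, 0, 0, 0, 0.03, 0, 0, 1, 0, 0, 0, 0.04, 0, 0, 1, 0, 0, 0, 0.04, 0, 0, 1, 0, 0, 0, 0.04, 0, 0, 1, 0, 0, 0, 0, 0, 0, 1]}}

```text
time_s: 16.5
tcp_pos: [0.4809, -0.0346, 0.2195]
ee_rot: [[0.179, -0.984, -0.001], [-0.984, -0.179, -0.001], [0.001, 0.001, -1.0]]
wrist_force: [0.6, 0.3, -0.1]
gripper_width: 0.997
gripper_force: 0.0
```

```bash
python3 - <<'E'
from h import *
a=r.capture("top");b=r.capture("scene")
o=np.zeros((600,800,3),np.uint8)
o[:300]=cv2.resize(a[225:300,200:400],(800,300),interpolation=cv2.INTER_CUBIC)
o[300:,:600]=cv2.resize(b[190:290,180:380],(600,300),interpolation=cv2.INTER_CUBIC)
cv2.imwrite("pics/p4.png",o)
E
```

```text
(no output)
```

View pics/p4.png

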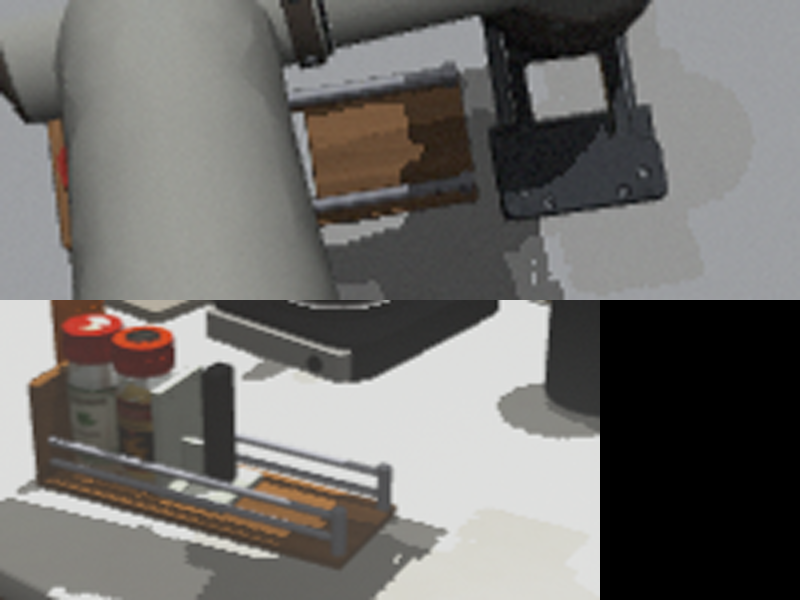

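Both jars stand upright and touching at (93,380) and (143,385), with the plate against the black one. The arm is clear of everything.

```bash
python3 -c "
from station import r
print(r.finish_job())"
```

```text
the job is handed in; nothing more can be done
None
```

The black-labelled jar stands upright in the rack between the pale jar and the stop, both jars are packed snug against the end wall, the gripper has let go, and I handed the job in at about 16.6 s (no verdict came back).

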